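# Run a fingertip along the jig's pins to set them down

### The job

The five support pins of the bent-tube jig are still standing up from the last job. Starting at the end of the row with the square stop block, go along the curve with the closed fingertips and push each pin gently all the way down in its turn, keeping the fingertips close over the row (within about 5 cm) until the last one is down. Grip and lift nothing, leave the things lying about where they are, and take the hand away at the end.

Things in the scene. Friction and masses are not known exactly. Their poses are not given: they have to be found in the camera images.
- jig: Bent-tube support jig, bolted down: aluminium plate 120 (x) by 270 (y) by 15 mm thick; origin at the centre of its underside, on the bench, z up, y along the row. Five upright pins stand 40 mm apart in a shallow arc, each in a dark collar 22 mm across, top 35 mm above the bench. Pins at jig (x, y) mm: (4.6, -76.7), (-10, -39.6), (-15, 0), (-10, 39.6), (4.6, 76.7) for pins 1-5.
- stop_block: Square steel stop block, 24 x 24 mm and 26 mm tall, fixed on the jig plate about 40 mm beyond one end of the row of pins (either end: it changes places with the round stud); origin at the centre of its underside, 15 mm above the bench. The row starts here.
- round_stud: Round steel stud, 20 mm across and 26 mm tall, fixed on the plate about 40 mm beyond the other end of the row; origin at the centre of its underside.
- pin1 (a joint): How far pin1 is pushed down, m: 0 is fully up, 0.014 fully down (its shoulder on the collar, the cap 8 mm above it). It starts at 0.002 to 0.008, is held by friction (about 4 N to push) and stays where it is left. At the bottom it stops hard; only its sprung cap then still gives. Do not lean on it hard (40 N).
- pin2 (a joint): How far pin2 is pushed down, m: 0 is fully up, 0.014 fully down (its shoulder on the collar, the cap 8 mm above it). It starts at 0.002 to 0.008, is held by friction (about 4 N to push) and stays where it is left. At the bottom it stops hard; only its sprung cap then still gives. Do not lean on it hard (40 N).
- pin3 (a joint): How far pin3 is pushed down, m: 0 is fully up, 0.014 fully down (its shoulder on the collar, the cap 8 mm above it). It starts at 0.002 to 0.008, is held by friction (about 4 N to push) and stays where it is left. At the bottom it stops hard; only its sprung cap then still gives. Do not lean on it hard (40 N).
- pin4 (a joint): How far pin4 is pushed down, m: 0 is fully up, 0.014 fully down (its shoulder on the collar, the cap 8 mm above it). It starts at 0.002 to 0.008, is held by friction (about 4 N to push) and stays where it is left. At the bottom it stops hard; only its sprung cap then still gives. Do not lean on it hard (40 N).
- pin5 (a joint): How far pin5 is pushed down, m: 0 is fully up, 0.014 fully down (its shoulder on the collar, the cap 8 mm above it). It starts at 0.002 to 0.008, is held by friction (about 4 N to push) and stays where it is left. At the bottom it stops hard; only its sprung cap then still gives. Do not lean on it hard (40 N).
- pin1_top (a point): Centre of the top of pin1's sprung steel cap (16 mm across, 6 mm thick); it moves with the pin: 63 mm above the bench when fully up, 49 mm when fully down. The cap itself gives up to 5 mm against its spring (from about 6 N, then 4 N per mm) and springs back, so go on pushing past 49 mm by 1 to 4 mm to be sure.
- pin2_top (a point): Centre of the top of pin2's sprung steel cap (16 mm across, 6 mm thick); it moves with the pin: 63 mm above the bench when fully up, 49 mm when fully down. The cap itself gives up to 5 mm against its spring (from about 6 N, then 4 N per mm) and springs back, so go on pushing past 49 mm by 1 to 4 mm to be sure.
- pin3_top (a point): Centre of the top of pin3's sprung steel cap (16 mm across, 6 mm thick); it moves with the pin: 63 mm above the bench when fully up, 49 mm when fully down. The cap itself gives up to 5 mm against its spring (from about 6 N, then 4 N per mm) and springs back, so go on pushing past 49 mm by 1 to 4 mm to be sure.
- pin4_top (a point): Centre of the top of pin4's sprung steel cap (16 mm across, 6 mm thick); it moves with the pin: 63 mm above the bench when fully up, 49 mm when fully down. The cap itself gives up to 5 mm against its spring (from about 6 N, then 4 N per mm) and springs back, so go on pushing past 49 mm by 1 to 4 mm to be sure.
- pin5_top (a point): Centre of the top of pin5's sprung steel cap (16 mm across, 6 mm thick); it moves with the pin: 63 mm above the bench when fully up, 49 mm when fully down. The cap itself gives up to 5 mm against its spring (from about 6 N, then 4 N per mm) and springs back, so go on pushing past 49 mm by 1 to 4 mm to be sure.
- socket: Spanner socket, 22 mm across, 38 mm tall, standing loose on the jig plate inside the arc, about 50 mm from the middle pin; leave alone; origin at its underside.
- tube_offcut: Short steel tube, 32 mm across, 45 mm tall, upright on the bench just on the robot's side of the jig; leave alone; origin at its underside.
- big_nut: Dark steel round nut, 30 mm across, 12 mm tall, flat on the bench just on the robot's side of the jig; leave alone.
- screwdriver: Screwdriver lying on the bench to the robot's right; leave alone.
- hammer: Hammer lying on the bench beyond the jig; leave alone.
- oil_can: Red can, 60 mm across, 110 mm tall, to the robot's left; leave alone; origin at its underside.
- bucket: White plastic pot, 110 mm across, 100 mm tall, to the robot's right; leave alone; origin at its underside.

How it is judged:
On the way, in this order (a step that is already met when the one before it is completed fails the run):
1. the first (beside the stop block) pin is pushed down (((horizontal distance between stop_block and pin1_top below 0.07 m and value of joint pin1 above 0.0115 m) or (horizontal distance between stop_block and pin5_top below 0.07 m and value of joint pin5 above 0.0115 m))), for 0.1 s.
2. the second pin is pushed down (((horizontal distance between stop_block and pin1_top below 0.07 m and value of joint pin2 above 0.0115 m) or (horizontal distance between stop_block and pin5_top below 0.07 m and value of joint pin4 above 0.0115 m))), for 0.1 s.
3. the third (middle) pin is pushed down (value of joint pin3 above 0.0115 m), for 0.1 s.
4. the fourth pin is pushed down (((horizontal distance between stop_block and pin1_top below 0.07 m and value of joint pin4 above 0.0115 m) or (horizontal distance between stop_block and pin5_top below 0.07 m and value of joint pin2 above 0.0115 m))), for 0.1 s.
5. the last (beside the round stud) pin is pushed down (((horizontal distance between stop_block and pin1_top below 0.07 m and value of joint pin5 above 0.0115 m) or (horizontal distance between stop_block and pin5_top below 0.07 m and value of joint pin1 above 0.0115 m))), for 0.1 s.
At the end, for the whole second after the job is handed in: All five pins are at least 11.5 mm down of their 14 mm travel (within 2.5 mm of fully down), and every loose thing is within 20 mm of where it began (value of joint each of pin1, pin2, pin3, pin4, pin5 above 0.0115 m and distance of each of socket, tube_offcut, big_nut, screwdriver, hammer, oil_can, bucket from where it was at the start of the episode below 0.02 m); the robot touches nothing.
It fails at once if the hand leaves the row (TCP more than 100 mm, that is fingertips about 8 cm, from every pin top) after one pin is down and before all are (value of joint any of pin1, pin2, pin3, pin4, pin5 above 0.0115 m and value of joint any of pin1, pin2, pin3, pin4, pin5 below 0.0115 m and distance between the grasp point and pin1_top above 0.1 m and distance between the grasp point and pin2_top above 0.1 m and distance between the grasp point and pin3_top above 0.1 m and distance between the grasp point and pin4_top above 0.1 m and distance between the grasp point and pin5_top above 0.1 m).
It fails at once if the fingers press on the jig or its pins with more than 40 N (contact force between the fingers and jig above 40 N).
It fails at once if a pin is pulled up to the top of its travel (value of joint any of pin1, pin2, pin3, pin4, pin5 below 0.0007 m).
It fails at once if a bystander is moved or lifted by more than 20 mm (distance of any of socket, tube_offcut, big_nut, screwdriver, hammer, oil_can, bucket from where it was at the start of the episode above 0.02 m).
It also fails if it takes over 48 s, if anything falls off the work surface, if the arm or the gripper's body presses on something with over 40 N, if the wrist force passes 120 N, or if a joint passes its speed limit or range.

### The arm

A 7-joint arm with a two-finger parallel gripper is mounted at the origin on the work surface. World frame = base frame: x ahead of the robot, y to its left, z up, the work surface at z = 0. Lengths are in m, angles in rad, forces in N, time in s.
With the tool pointing down it reaches from about 0.4 to 0.75 m from the base axis. Payload 19.5 kg.
Tool frame: the origin (TCP) lies between the finger pads, 19 mm behind the fingertips; this is the grasp point; z points along the fingers, y is the line along which they close (so a half turn about z gives the same grasp; the last joint's range is limited). The gripper opens to 85 mm and grips with 20 to 120 N. Pads are 22 mm wide; open, the fingers measure 114 mm over their backs; the gripper's body (76 mm by 85 mm) begins 54 mm behind the grasp point. The pads swing forward as they close: fully open they stand 13 mm farther back than shut.
Start: joints at [1.286, 0.707, -0.028, 1.485, 0.022, 0.951, -0.075], TCP at [0.138, -0.558, 0.25] pointing down, gripper open.
Joint ranges: [-2.71, 2.71], [-0.32, 2.16], [-1.57, 1.52], [0, 2.45], [-1.46, 4.6], [0, 2.02], [-2.83, 2.83]. Speed limits (rad/s): [1.89, 1.89, 2.57, 2.57, 3.01, 3.01, 3.01].

### API

Orientations are given as a rotation vector (axis times angle).
In Python, from cell import r, eyes, spotter gives the robot as it stands. The module is installed in compiled form; this text tells all that it offers. Calls block until the motion is done:
- r.goto(position, orientation): joint-space move of the TCP to a pose.
- r.move_straight(position, ori=None, velocity=0.15): straight line of the TCP; ori=None keeps the orientation; velocity is the mean speed in m/s.
- r.goto_joints(angles): joint-space move.
- r.ungrasp() and r.close(f_grip=None): open the fingers fully, or close them until they stop; f_grip is the grip in N (None keeps the last).
- r.wait(seconds).
- r.ik(position, orientation): joint angles nearest the present ones, or None.
- r.get_obs(): the state.
- eyes.read_camera(name): name is "scene" or "top" or "wrist"; returns (picture, depth): 400x640x3 uint8, blue, green, red; 400x640 float32, m along the optical axis (not along the pixel's ray), 0 where there is no reading.
- eyes.get_calibration(name): a dict with "fx", "fy", "cx", "cy" (pixels), "origin" and "attitude" of the camera in the world. Camera axes: x right, y down, z forward; pixel columns grow to the right and rows downward; lengths in m; the calibration is good to about 2 mm. A picture is of the moment at which its call begins: read the wrist's pose just before it. get_calibration takes no time and is no camera call; for the wrist camera it gives the pose at the moment of the call.
A pose or a line that the arm cannot do raises r.Unreachable and nothing moves.
- r.close_job(): hands the job in; it is judged then, once.
Trained networks look in the newest picture that a camera, given by its name, has taken for a name from the list of things; names that differ only in an ending like _2 or _b are one class to them, and where a whole thing is asked for, a point or a joint stands for the part that bears it (a point fixed in the world has none). Each returns a list of dicts, best first, with "score" (0 to 1); they miss things now and then, are a little off and sometimes report something else, mostly with a low value. They report only what shows in the picture. A call takes as long as a camera call.
- spotter.look_for(target, camera): "rect" ([left, top, right, bottom] in pixels, round what is visible of it).
- spotter.silhouettes(target, camera): "region" (400x640 bool, what is visible of it) and "rect" ([left, top, right, bottom] in pixels, round what is visible of it).
- spotter.place_of(target, camera): "pixel" ([row, column] in pixels: a listed point, or the origin of a listed thing).
The state is a dict: "time": time; "qpos": joint angles; "joint_vel": joint speeds; "effort": joint torques, N m; "eef_pos": TCP position; "orientation": TCP orientation; "contact_force": force on the tool from outside, world axes, zero at the start; "ft_torque": the same for the moment, N m; "grip_width": finger opening in m; "finger_force": force on a finger pad.
Only numpy, scipy, OpenCV 4.12 (cv2) and the standard library are available. Lean on these libraries where they do the work, as an engineer would, in place of code of your own. Each camera call takes 0.05 s, during which the arm holds its last target. There are 200 camera calls.

## Working session

There is one attempt and no reset: what is moved stays moved. The work goes in short steps, each a Python script; the robot and the scene stay as the last script left them, time stands still between calls to the robot, and variables do not carry over. Pictures are saved under pics/ and viewed, at most 10 in all, crops included, and the job is handed in when it is done.

```bash
mkdir -p pics
python3 - <<'E'
from cell import r,eyes,spotter
import cv2,numpy as np
o=r.get_obs();print(o['time'],o['eef_pos'],o['orientation'],o['grip_width'])
for c in("top","scene"):
    im,d=eyes.read_camera(c);cv2.imwrite(f'pics/{c}.png',im);k=eyes.get_calibration(c);print(c,k)
    np.savez(f'{c}.npz',d=d,im=im)
    for t in["stop_block","round_stud","pin1_top","pin2_top","pin3_top","pin4_top","pin5_top","jig","socket"]:
        print(t,[(np.round(x['pixel'],1).tolist(),round(x['score'],2)) for x in spotter.place_of(t,c)[:6]])
print(r.get_obs()['time'])
E
```

```text
0.0 [ 0.13818022 -0.55789539  0.24954717] [-3.11740658e+00 -3.80334294e-01  2.71070815e-04] 0.08551175284805952
top {'fx': 364.8211622356872, 'fy': 364.8211622356872, 'cx': 319.5659755244903, 'cy': 195.9568400555268, 'origin': array([ 0.46186389, -0.00585534,  1.01531058]), 'attitude': array([-2.17299924,  2.1744253 , -0.10980044])}
stop_block [([204.4, 261.6], 0.61), ([197.4, 250.7], 0.54)]
round_stud [([184.2, 333.0], 0.36)]
pin1_top [([197.2, 320.1], 0.56)]
pin2_top [([205.1, 306.7], 0.57)]
pin3_top [([208.3, 292.1], 0.38)]
pin4_top [([207.2, 276.5], 0.5)]
pin5_top [([204.5, 259.4], 0.46)]
jig [([203.3, 291.0], 0.78)]
socket [([190.5, 294.7], 0.45)]
scene {'fx': 471.86920233941817, 'fy': 471.86920233941817, 'cx': 311.5796395267188, 'cy': 198.55082693414326, 'origin': array([0.94487539, 0.70991008, 0.97705701]), 'attitude': array([-0.66087613, -2.71995282,  1.04954982])}
stop_block [([261.2, 362.5], 0.42)]
round_stud [([209.8, 309.8], 0.59), ([248.6, 244.2], 0.47)]
pin1_top [([199.9, 326.8], 0.4)]
pin2_top [([205.9, 338.3], 0.39)]
pin3_top [([214.8, 349.6], 0.49)]
pin4_top [([263.8, 363.0], 0.64), ([224.4, 361.9], 0.52)]
pin5_top [([237.2, 363.0], 0.48)]
jig [([234.8, 342.2], 0.63)]
socket [([232.8, 331.8], 0.66)]
1.0
```

Run:
```python
import cv2,numpy as np
a=cv2.imread('pics/top.png')[130:270,200:390];b=cv2.imread('pics/scene.png')[150:310,220:430]
cv2.imwrite('pics/a.png',cv2.resize(a,None,fx=4,fy=4,interpolation=2));cv2.imwrite('pics/b.png',cv2.resize(b,None,fx=3.7,fy=3.7,interpolation=2))
```

```text
(no output)
```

View pics/a.png

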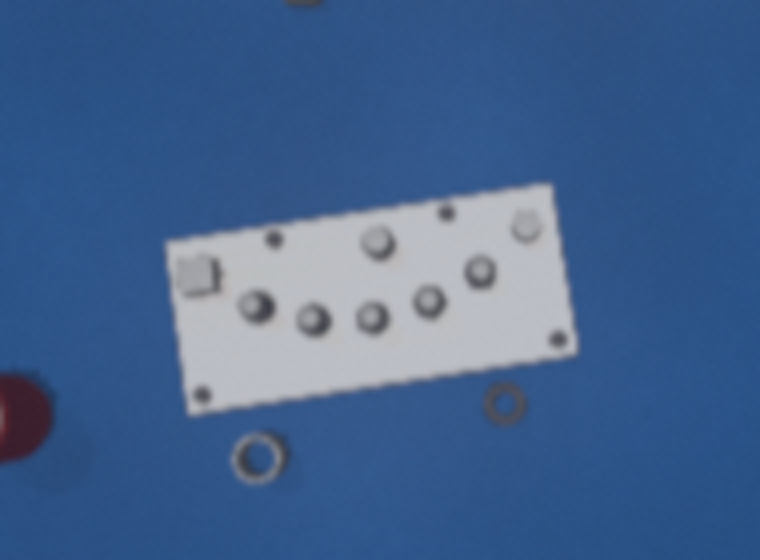

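View pics/b.png

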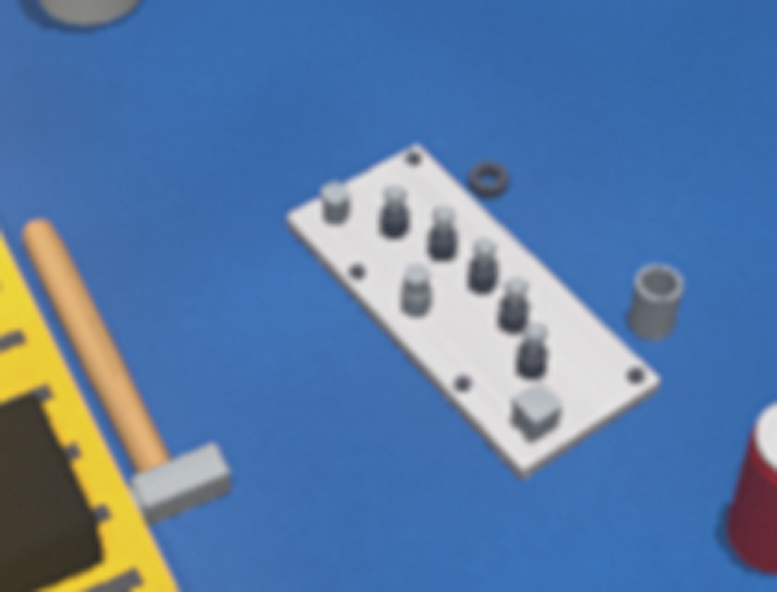

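The top view has the square block at about (197,275) in the crop, at the jig's left (+y) end beside pin 5. The round stud is at (527,225), at the right end beside pin 1. The scene view agrees, with the block at (536,410). The order is therefore pin 5→4→3→2→1. I'll fit the plate pose next, then refine it with the wrist camera.

```bash
cat > h.py <<'E'
import numpy as np,cv2
from scipy.spatial.transform import Rotation as R
from cell import r,eyes,spotter
PINS=np.array([(4.6,-76.7),(-10,-39.6),(-15,0),(-10,39.6),(4.6,76.7)])/1e3
def on_plane(k,px,z):  # px (u,v)
    px=np.atleast_2d(px);d=np.c_[(px[:,0]-k['cx'])/k['fx'],(px[:,1]-k['cy'])/k['fy'],np.ones(len(px))]
    d=R.from_rotvec(k['attitude']).apply(d);o=k['origin'];return o+d*((z-o[2])/d[:,2])[:,None]
def rays(k,px):
    d=np.array([(px[0]-k['cx'])/k['fx'],(px[1]-k['cy'])/k['fy'],1.]);d=R.from_rotvec(k['attitude']).apply(d)
    return k['origin'],d/np.linalg.norm(d)
def tri(rs):
    A=sum(np.eye(3)-np.outer(d,d) for o,d in rs);b=sum((np.eye(3)-np.outer(d,d))@o for o,d in rs);return np.linalg.solve(A,b)
def plate(im,k,z=.015):
    # light, unsaturated plate -> pose (x,y,yaw) with y long axis to the robot's left
    hsv=cv2.cvtColor(im,cv2.COLOR_BGR2HSV);m=((hsv[...,1]<60)&(hsv[...,2]>120)).astype(np.uint8)
    m=cv2.morphologyEx(m,cv2.MORPH_CLOSE,np.ones((5,5)))
    best=None
    for c in cv2.findContours(m,cv2.RETR_EXTERNAL,cv2.CHAIN_APPROX_NONE)[0]:
        if len(c)<40: continue
        p=on_plane(k,c[:,0,:].astype(float),z)[:,:2]
        (cx,cy),(w,h),a=cv2.minAreaRect((p*1000).astype(np.float32));
        s=abs(max(w,h)-270)+abs(min(w,h)-120)
        if best is None or s<best[0]:
            b=cv2.boxPoints(((cx,cy),(w,h),a));e=b[1]-b[0] if np.linalg.norm(b[1]-b[0])>np.linalg.norm(b[2]-b[1]) else b[2]-b[1]
            if e[1]<0:e=-e
            best=(s,cx/1e3,cy/1e3,np.arctan2(-e[0],e[1]),w,h)
    return best
def pins(x,y,t): return PINS@np.array([[np.cos(t),np.sin(t)],[-np.sin(t),np.cos(t)]])+[x,y]
E
python3 - <<'E'
from h import *
np.set_printoptions(precision=4,suppress=True)
ks={c:eyes.get_calibration(c) for c in("top","scene")}
P=plate(np.load('top.npz')['im'],ks['top']);print(P);print(pins(*P[1:4]))
top=[(320.1,197.2),(306.7,205.1),(292.1,208.3),(276.5,207.2),(263.5,206)]
sc=[(326.8,199.9),(338.3,205.9),(349.6,214.8),(361.9,224.4),(363.0,237.2)]
for a,b in zip(top,sc): print(tri([rays(ks['top'],a),rays(ks['scene'],b)]))
# wrist look
c=np.array(P[1:3]);yaw=P[3]
k=eyes.get_calibration('wrist');o=r.get_obs()
T=R.from_rotvec(o['orientation']);print('cam in tool',T.inv().apply(k['origin']-o['eef_pos']),(T.inv()*R.from_rotvec(k['attitude'])).as_rotvec(),k['fx'])
for yw in (yaw,yaw+np.pi/2,yaw-np.pi/2):
    q=r.ik([c[0],c[1],.28],(R.from_euler('z',yw)*R.from_rotvec([np.pi,0,0])).as_rotvec());print(yw,q)
E
```

```text
(1.2990951538085938, 0.536675048828125, 0.06459958648681641, np.float32(0.15244424), 121.24056243896484, 269.94146728515625)
[[ 0.5529 -0.0105]
 [ 0.5328  0.0239]
 [ 0.5218  0.0623]
 [ 0.5208  0.1022]
 [ 0.5296  0.1411]]
[ 0.5511 -0.011   0.0587]
[0.5325 0.0227 0.0587]
[0.523  0.0617 0.0591]
[0.5205 0.1051 0.0675]
[0.5291 0.1372 0.0572]
cam in tool [ 0.0809  0.0007 -0.1245] [-0.2482 -0.2482  1.5557] 294.6322287012031
0.15244424 [-0.2265  0.6219  0.0887  1.5659 -0.0632  0.9566 -1.5362]
1.7232406 [ 0.0302  0.6376 -0.3931  1.5571  0.2741  1.0017 -0.2893]
-1.4183521 [-0.4909  0.6922  0.6187  1.5746 -0.4492  1.0206 -2.7317]
```

Run:
```python
from h import *
np.set_printoptions(precision=4,suppress=True)
c=np.array([.5367,.0646]);yaw=.1524
ori=(R.from_euler('z',yaw)*R.from_rotvec([np.pi,0,0])).as_rotvec()
r.goto([c[0]-.05,c[1]+.03,.26],ori);r.close(20);r.wait(.2)
obs={}
for i,(dx,dy) in enumerate([(-.05,.03),(-.03,-.03)]):
    if i: r.move_straight([c[0]+dx,c[1]+dy,.24],velocity=.1);r.wait(.2)
    k=eyes.get_calibration('wrist');im,d=eyes.read_camera('wrist');cv2.imwrite(f'pics/w{i}.png',im)
    print(plate(im,k))
    for t in ["pin%d_top"%n for n in range(1,6)]+["stop_block","round_stud"]:
        s=spotter.place_of(t,'wrist')
        for x in s[:1]:
            v,u=x['pixel'];obs.setdefault(t,[]).append(rays(k,(u,v)));print(t,round(x['score'],2),u,v,on_plane(k,(u,v),.015 if 'pin' not in t else .058)[0])
for t,v in obs.items():
    if len(v)>1: print(t,tri(v))
o=r.get_obs();print(o['time'],o['contact_force'],o['grip_width'],o['eef_pos'])
```

```text
(2.1343765258789062, 0.5383605346679687, 0.06606916809082031, np.float32(0.15319556), 118.72338104248047, 269.1422424316406)
pin1_top 0.65 425.6 132.5 [ 0.5535 -0.0091  0.058 ]
pin2_top 0.51 393.6 147.9 [0.5319 0.0215 0.058 ]
pin3_top 0.73 354.6 151.4 [0.5216 0.0633 0.058 ]
pin4_top 0.46 316.2 146.4 [0.5205 0.1061 0.058 ]
pin5_top 0.53 283.7 131.9 [0.5306 0.1432 0.058 ]
stop_block 0.73 257.4 105.2 [0.5521 0.1826 0.015 ]
round_stud 0.89 446.0 107.4 [ 0.5841 -0.0408  0.015 ]
(0.6259994506835938, 0.5378944091796874, 0.06635115051269531, np.float32(0.15393929), 119.6081314086914, 270.234130859375)
pin1_top 0.75 370.1 144.3 [ 0.554 -0.008  0.058]
pin2_top 0.75 335.6 158.8 [0.5337 0.0247 0.058 ]
pin3_top 0.75 296.2 163.1 [0.5228 0.0649 0.058 ]
pin4_top 0.5 257.0 158.3 [0.5216 0.1061 0.058 ]
pin5_top 0.71 219.8 147.9 [0.5265 0.1451 0.058 ]
round_stud 0.72 394.6 116.0 [ 0.5851 -0.0368  0.015 ]
pin1_top [ 0.5541 -0.0074  0.0624]
pin2_top [0.5345 0.0251 0.07  ]
pin3_top [0.5231 0.0643 0.0635]
pin4_top [0.5208 0.1062 0.0566]
pin5_top [0.5308 0.141  0.0727]
round_stud [ 0.5842 -0.0324  0.0351]
6.4 [0.2964 0.0795 0.376 ] -0.00010534305114234582 [0.5067 0.0346 0.24  ]
```

View pics/w1.png

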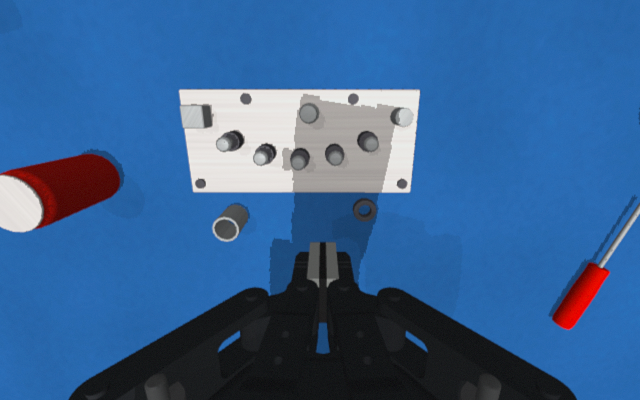

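The wrist picture confirms the layout: block at (196,116), pin 5 at about (229,141), and stud at (402,117). The measured pins agree with the fitted plate to about 2 mm, so I'll press the first pin.

```bash
cat > press.py <<'E'
from h import *
P=pins(.5375,.0655,.153);TIP=.019
def press(n):
    x,y=P[n-1]
    r.move_straight([x,y,.072+TIP],velocity=.08);r.wait(.15)
    f0=r.get_obs()['contact_force'][2];log=[]
    r.move_straight([x,y,.0505+TIP],velocity=.03)
    z=.0505
    while True:
        r.wait(.1);o=r.get_obs();f=o['contact_force'][2]-f0;log.append((round((o['eef_pos'][2]-TIP)*1e3,1),round(f,1)))
        if f>15 or z<.0458: break
        z-=.001;r.move_straight([x,y,z+TIP],velocity=.02)
    r.wait(.2)
    print(n,log,o['eef_pos'][:2]-P[n-1])
    r.move_straight([x,y,.072+TIP],velocity=.06)
    print('t',r.get_obs()['time'])
E
python3 - <<'E'
from press import *
r.move_straight([*P[4],.13],velocity=.15)
press(5)
E
```

```text
5 [(np.float64(50.5), np.float64(0.4)), (np.float64(49.5), np.float64(0.9)), (np.float64(48.7), np.float64(6.0)), (np.float64(47.8), np.float64(9.6)), (np.float64(46.9), np.float64(13.0)), (np.float64(46.1), np.float64(15.8))] [1.37261315e-04 1.09219406e-05]
t 11.8833
```

The force curve is what bottoming out should look like: 6 N from 49 mm, then about 4 N per mm. On to the rest.

Run:
```python
from press import *
for n in (4,3,2,1): press(n)
```

```text
4 [(np.float64(50.6), np.float64(0.0)), (np.float64(49.5), np.float64(1.3)), (np.float64(48.6), np.float64(6.2)), (np.float64(47.8), np.float64(8.4)), (np.float64(46.9), np.float64(12.6)), (np.float64(46.0), np.float64(16.3))] [1.38219197e-04 6.74969404e-06]
t 16.1917
3 [(np.float64(50.6), np.float64(0.6)), (np.float64(49.5), np.float64(0.9)), (np.float64(48.6), np.float64(6.9)), (np.float64(47.7), np.float64(9.1)), (np.float64(46.9), np.float64(13.1)), (np.float64(46.0), np.float64(15.2))] [ 1.58460860e-04 -3.93396965e-05]
t 20.5
2 [(np.float64(50.6), np.float64(-0.2)), (np.float64(49.6), np.float64(1.3)), (np.float64(48.6), np.float64(6.0)), (np.float64(47.8), np.float64(9.5)), (np.float64(46.9), np.float64(11.7)), (np.float64(46.0), np.float64(15.0))] [ 1.23441302e-04 -6.86586859e-06]
t 24.8083
1 [(np.float64(50.6), np.float64(-0.0)), (np.float64(49.6), np.float64(1.7)), (np.float64(48.6), np.float64(6.2)), (np.float64(47.8), np.float64(9.2)), (np.float64(46.9), np.float64(12.9)), (np.float64(46.1), np.float64(15.3))] [1.68589910e-04 1.23997741e-05]
t 29.1167
```

Run:
```python
from press import *
r.move_straight([*P[0],.2],velocity=.12);r.move_straight([.48,.035,.24],velocity=.12);r.wait(.2)
im,d=eyes.read_camera('scene');cv2.imwrite('pics/s2.png',cv2.resize(im[150:310,220:430],None,fx=3.7,fy=3.7,interpolation=2))
im,d=eyes.read_camera('wrist');cv2.imwrite('pics/w2.png',im);print(r.get_obs()['time'])
```

```text
31.4167
```

View pics/w2.png

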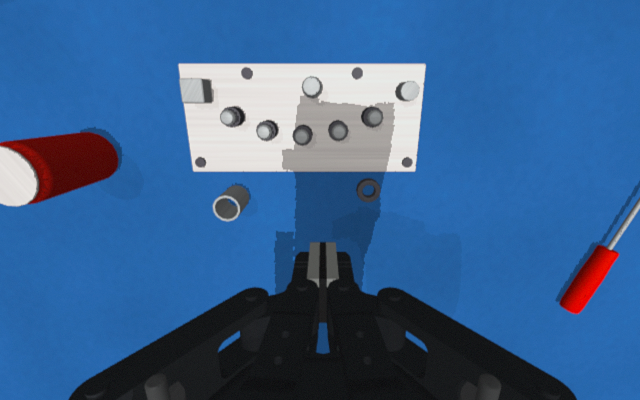

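The five caps, from (232,116) to (372,116), now sit low on their collars. The socket at (312,87), tube at (228,206) and nut at (368,189) look undisturbed.

```bash
python3 -c "
from cell import r
print(r.close_job())"
```

```text
the job is handed in; nothing more can be done
None
```

I pushed all five pins fully down in order from the stop block (5→4→3→2→1), with force peaking at about 16 N. The loose things in the last picture looked undisturbed, the hand was withdrawn, and I handed the job in at about 31 s; no verdict was returned.

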